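# Hook a display arm into a spice stall's slotted uprights and lock it

### The arm

A 6-joint arm with a two-finger parallel gripper is mounted at the origin on the work surface. World frame = base frame: x ahead of the robot, y to its left, z up, the work surface at z = 0. Lengths are in mm, angles in degrees, forces in N, time in s.
With the tool pointing down it reaches from about 350 to 850 mm from the base axis. Payload 8.1 kg.
Tool frame: the origin (TCP) lies at the very end of the fingers, on their centre line; the grasp point (between the pads) lies 19 mm behind it; z points along the fingers, y is the line along which they close (so a half turn about z gives the same grasp; the last joint's range is limited). The gripper opens to 85 mm and grips with 20 to 120 N. Pads are 22 mm wide; open, the fingers measure 114 mm over their backs; the gripper's body (76 mm by 85 mm) begins 54 mm behind the grasp point. The pads swing forward as they close: fully open they stand 13 mm farther back than shut.
Start: joints at [-75.481, 7.471, 85.268, -0, 87.261, -4.893], TCP at [199.433, -565.89, 198.892] pointing down, gripper open.
Joint ranges: [-169.43, 169.43], [-51.17, 129.36], [1.28, 143.12], [-76.62, 256.62], [0, 156.53], [-152.29, 152.29]. Speed limits (degrees/s): [136.94, 136.94, 159.86, 180, 180, 180].

### API

Orientations are given as [roll, pitch, yaw] about the fixed x, y, z axes, in that order (R = Rz(yaw) Ry(pitch) Rx(roll)).
In Python, from bench import * gives the robot as it stands.
- The arm moves only by the tool play_rows, never from a script. Its argument "increments" is a list of rows, each a list of 3 entries, a list of its own where there are three numbers: the gripper's target within -1 to 1 (fully open at 1, half-way at 0, shut at -1), then the shift along the tool's x, y, z in mm, then the turn about the tool's z in rad. A call has 1 to 12 rows; each row shifts and turns the commanded pose from where the row before left it, along the tool's axes as they then stand; what a row does not reach is not made up. A row lasts 1/12 s, in which the tool goes at most 41.7 mm and 7.16 degrees, less where a joint would pass 70% of its speed; a pose out of reach is approached as far as the arm can. A call is refused whole if a number of a shift passes 41.7 or a number of a turn 0.125, either way. A call with a gripper value outside its range is refused whole. The fingers move at their own pace and stop on an object; "force" is the grip in N (left out, the last holds). Time passes only in rows, so rows that do not move let the fingers close. It gives the time, the measured TCP pose, the force, the opening and the grip force at its end, in the units of the state.
- sense(): the state, without advancing time (a new reading comes with each control period).
- snapshot(name): name is "scene" or "top" or "wrist"; returns a dict with "color" (400x640x3 uint8, red, green, blue), "intrinsics" (3x3 intrinsics, pixels), "world_from_camera" (4x4, takes a point from camera to world coordinates). Camera axes: x right, y down, z forward; pixel columns grow to the right and rows downward; lengths in mm; the calibration is good to about 2 mm. A picture is of the moment at which its call begins. There is no depth.
- hand_in(): hands the job in; it is judged then, once.
Trained networks look in a picture, given as the dict that the camera call returned (one of the last four; its "shot" number tells which), for a name from the list of things; names that differ only in an ending like _2 or _b are one class to them, and where a whole thing is asked for, a point or a joint stands for the part that bears it (a point fixed in the world has none). Each returns a list of dicts, best first, with "p" (0 to 1); they miss things now and then, are a little off and sometimes report something else, mostly with a low value. They report only what shows in the picture. A call takes as long as a camera call. They do not tell look-alikes from the thing itself.
- find_in(query, picture): "xyz" ([x, y, z] in mm, in the coordinates of the camera as it stood for that picture, good to about 4 mm: the middle of the surface that is visible of it).
- regions_of(query, picture): "mask" (400x640 bool, what is visible of it).
- pinpoint(query, picture): "xyz" ([x, y, z] in mm, in the coordinates of the camera as it stood for that picture, good to about 4 mm: a listed point, or the origin of a listed thing).
The state is a dict: "time": time; "joint_pos": joint angles; "qd": joint speeds; "joint_efforts": joint torques, N m; "tool_pos": TCP position; "tcp_rot": TCP orientation; "ft_force": force on the tool from outside, world axes, zero at the start; "wrist_torque": the same for the moment, N m; "finger_gap": finger opening in mm; "grip_force": force on a finger pad.
Only numpy, scipy, OpenCV 4.12 (cv2) and the standard library are available. Lean on these libraries where they do the work, as an engineer would, in place of code of your own. Each camera call takes 0.05 s, during which the arm holds its last target. There are 200 camera calls.

### The job

Fit the loose steel display arm to the counter stand: put its two claws into the upper pair of slots, one in each upright, then press it down until the stand's sprung catch snaps over it and holds it down, home in both slots and level. The uprights give as you press and the catch's height differs each time, so press by feel: stop once it has locked, do not crush the rubber buffer below it and do not ram the stand. Leave the jar, tin and carton where they are and let go at the end.

Things in the scene. Friction and masses are not known exactly. Their poses are not given: they have to be found in the camera images.
- blade_mid (a point): Grip point of the loose steel display arm (about 300 g), which stands on the counter the way up it is fitted. Axes: x blade to claws, y left, z up. A blade, 12 mm thick in y, 34 high, sticks out 100 along -x from a back bar, with an upturned end plate 52 high. Point: mid-plane of the blade, 38 before the bar's front face, 20 above the underside. Grip here from above, closing along y.
- bar_top (a point): Middle of the top of the arm's back bar, a good place to press down. Bar: 12 mm thick in x, 140 long in y, 40 high. This point is 44 along x from blade_mid and 20 above it, 6 before the bar's rear face. Axes as the arm's.
- claw_l (a point): Tip (underside centre) of the left claw's tooth; 58.6 mm along x, +50 along y, 2 below blade_mid. Each claw, 6 wide in y, sticks out of the bar's rear face: a tongue 11.6 long, 6 high (28 to 34 above the arm's underside), then a tooth, 6 thick, its front 5.6 behind the rear face, hanging to 18 above the underside. Axes as the arm's.
- claw_r (a point): The same point of the right claw, at -50 mm along y.
- strike (a point): Top rear corner of the strike that the catch snaps over: a tab 16 mm wide between the claws, its lower side ramped, reaching 18.5 behind the bar's rear face; this point is 20 above the arm's underside; the tab's own underside is 7.5 above it.
- slot_l (a point): Middle of the bottom edge of the left (+y) upright's upper slot, half way through the plate, 113 mm above the counter before pressing. Axes: x the way the claws go in, z up. Plates 4 thick in x (faces at -2 and +2), 30 wide, 100 between centres, 70 clear between them, tops 55 above this point. Slot 10 wide, 28 high, open right through. A like pair of slots 55 lower is not used.
- slot_r (a point): The same point of the right upright (-y), 100 mm from slot_l. Teeth pass the slots while the arm is 10 to 22 mm above its seat. Seated, the tongues rest on the slots' bottom edges: underside 28 below and tooth tips 10 below the slot points, the bar's rear face up to 3 mm off the plates; play lets the arm lean by up to 5 degrees.
- uprights (a joint): How far the two sprung uprights have sunk together, m: 0 at the top, stop at 0.022. They start to sink at 4.5 N (arm's weight included), then give 1.7 mm per newton. A sprung roller on a post between and behind them snaps over the strike somewhere 4 to 16 mm down: the post's height is set differently each time, so go by feel. Once locked, the uprights stay down by 4 to 15 mm.
- buffer (a joint): Squeeze of a rubber buffer on that post, under the strike, m. The arm meets it 1 to 2 mm below the locked depth; it gives 1 mm per 14 N. More than 1.2 mm is over-pressing (22 N or more in all). Reaching the click takes about 8 to 15 N; then the force drops, and rises steeply on the buffer. A press stopped at 15 to 18 N is right at any height.
- stand: The fixed stand's dark wooden base, 130 (x) x 200 (y) x 18 mm high. Origin at counter level under the middle of the uprights' front faces; the base reaches from 30 before to 100 behind it. x points away from the side where the arm is fitted; its yaw is the uprights' yaw.
- jar_mid (a point): Centre of a glass spice jar, 66 mm across, 95 high. To be left alone.
- carton_mid (a point): Centre of a black spice carton, 50 x 70 x 120 mm high. To be left alone.
- tin_mid (a point): Centre of a green tin, 72 mm across, 100 high. To be left alone.
Mind the look-alikes: they are no part of the job. There is more than one size of the stand; the one meant has the size given above.

How it is judged (in metres and radians):
On the way:
1. both claws are hooked through the upper slots, not yet fully down (x of claw_l in the frame of slot_l between 0 and 0.012 m and y of claw_l in the frame of slot_l between -0.005 and 0.005 m and z of claw_l in the frame of slot_l between -0.0085 and 0.016 m and x of claw_r in the frame of slot_r between 0 and 0.012 m and y of claw_r in the frame of slot_r between -0.005 and 0.005 m and z of claw_r in the frame of slot_r between -0.0085 and 0.016 m), for 0.1 s.
At the end, for the whole second after the job is handed in: Both claw teeth are behind the plates of their upper slots and within 1.5 mm of fully down (tooth tips at least 8.5 mm below the slots' bottom edges), the arm is level within 0.13 rad, and the catch holds it down (the uprights stay sunk by more than 3.5 mm) (x of claw_l in the frame of slot_l between 0 and 0.012 m and y of claw_l in the frame of slot_l between -0.005 and 0.005 m and z of claw_l in the frame of slot_l between -0.0135 and -0.0085 m and x of claw_r in the frame of slot_r between 0 and 0.012 m and y of claw_r in the frame of slot_r between -0.005 and 0.005 m and z of claw_r in the frame of slot_r between -0.0135 and -0.0085 m and angle between blade_mid's own z axis and vertical below 0.13 rad and value of joint uprights above 0.0035 m); the robot touches nothing.
It fails at once if over-pressed: the rubber buffer is squeezed by more than 1.2 mm (value of joint buffer above 0.0012 m).
It fails at once if the stand is rammed: contact force on it above 70 N (contact force between stand and anything else above 70 N).
It fails at once if the jar is pushed more than 30 mm or knocked over (distance of jar_mid from where it was at the start of the episode above 0.03 m or angle between jar_mid's own z axis and vertical above 0.4 rad).
It fails at once if the carton is pushed more than 30 mm or knocked over (distance of carton_mid from where it was at the start of the episode above 0.03 m or angle between carton_mid's own z axis and vertical above 0.4 rad).
It fails at once if the tin is pushed more than 30 mm or knocked over (distance of tin_mid from where it was at the start of the episode above 0.03 m or angle between tin_mid's own z axis and vertical above 0.4 rad).
It also fails if it takes over 51 s, if anything falls off the work surface, if the arm or the gripper's body presses on something with over 40 N, if the wrist force passes 120 N, or if a joint passes its speed limit or range.

## Working session

There is one attempt and no reset: what is moved stays moved. The work goes in short steps, Python scripts to look and compute and a tool call to move; the robot and the scene stay as the last step left them, time stands still between calls to the robot, and variables do not carry over. Pictures are saved under pics/ and viewed, at most 10 in all, crops included, and the job is handed in when it is done.

Besides the shell and the picture viewer there is one more tool, called by a JSON object that holds its "method" and its "body". play_rows: Moves the arm, as the interface text tells. Its arguments: {"type":"object","properties":{"increments":{"type":"array","items":{"type":"array"}},"force":{"type":"number"}},"required":["increments"]}

```bash
mkdir -p pics; cat > h.py <<'E'
from bench import *
import numpy as np, cv2
from scipy.spatial.transform import Rotation as R
def w(pic,p):
    return (np.array(pic["world_from_camera"])@np.r_[p,1])[:3]
def px(pic,P):
    c=np.linalg.inv(np.array(pic["world_from_camera"]))@np.r_[P,1]; u=np.array(pic["intrinsics"])@c[:3]; return u[:2]/u[2]
def save(pic,n): cv2.imwrite("pics/"+n,pic["color"][:,:,::-1])
def look(name,qs,fn=pinpoint):
    pic=snapshot(name)
    for q in qs:
        for d in fn(q,pic)[:3]:
            P=w(pic,d["xyz"]); print(name,q,round(d["p"],2),P.round(1),px(pic,P).round(0))
    return pic
E
python3 - <<'E'
from h import *
s=sense(); print(s["time"],s["tool_pos"],s["tcp_rot"],s["ft_force"],s["finger_gap"])
for n in ["scene","top"]:
    p=look(n,["blade_mid","bar_top","claw_l","claw_r","slot_l","slot_r","stand","jar_mid","carton_mid","tin_mid"]); save(p,n+"0.png")
    print(p["world_from_camera"])
E
```

```text
0.0 [ 199.25433186 -565.2889294   197.82721489] [-1.79892714e+02 -8.85328325e-03  1.94098896e+01] [ 0.48543914 -0.43715917  0.33196198] 85.68113568396176
scene blade_mid 0.81 [455.  247.2  20.8] [392. 184.]
scene bar_top 0.81 [498.5 234.1  40.3] [394. 191.]
scene claw_l 0.81 [508.8 189.7  22.6] [379. 200.]
scene claw_l 0.64 [518.7 285.4  21.5] [413. 198.]
scene claw_r 0.81 [508.8 189.7  22.6] [379. 200.]
scene claw_r 0.64 [518.7 285.4  21.5] [413. 198.]
scene slot_l 0.97 [626.  -26.  115.2] [310. 222.]
scene slot_l 0.93 [321.8 141.2  80.7] [346. 143.]
scene slot_l 0.9 [324.8  73.4  79.7] [323. 147.]
scene slot_r 0.97 [626.  -26.  115.2] [310. 222.]
scene slot_r 0.93 [321.8 141.2  80.7] [346. 143.]
scene slot_r 0.9 [324.8  73.4  79.7] [323. 147.]
scene stand 0.77 [326.4 108.2   2.5] [334. 165.]
scene stand 0.71 [634.   21.6   7.2] [329. 249.]
scene stand 0.62 [410.1 -85.8  -1.3] [275. 195.]
scene jar_mid 0.66 [ 482.  -261.2   53.7] [211. 210.]
scene carton_mid 0.79 [ 734.  -284.4   59.9] [205. 292.]
scene tin_mid 0.78 [718.1 287.7  52.2] [444. 248.]
scene tin_mid 0.22 [525.  234.   21
[... 892 characters left out ...]
 75.3 111.9] [282. 141.]
top slot_r 0.75 [525.5 234.6  15.3] [220. 189.]
top slot_r 0.68 [332.   75.9  75.9] [278. 269.]
top stand 0.92 [413.1 -81.5  -1.7] [341. 236.]
top stand 0.9 [322.1 111.1  -3.3] [266. 269.]
top stand 0.59 [ 6.332e+02  2.450e+01 -2.000e-01] [303. 152.]
top jar_mid 0.78 [ 487.4 -266.6   50.3] [416. 209.]
top carton_mid 0.82 [ 730.  -279.4   58.7] [423. 114.]
top tin_mid 0.68 [716.4 289.1  48.1] [200. 112.]
[[ 2.95636201e-02 -9.96606199e-01  7.68249794e-02  4.37304731e+02]
 [-9.99028244e-01 -3.19739211e-02 -3.03354003e-02  1.67695645e+01]
 [ 3.26888438e-02 -7.58535000e-02 -9.96583005e-01  1.13281063e+03]
 [ 0.00000000e+00  0.00000000e+00  0.00000000e+00  1.00000000e+00]]
```

View pics/scene0.png

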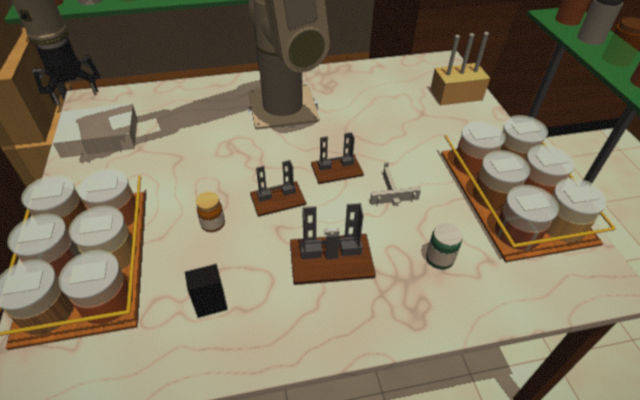

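View pics/top0.png

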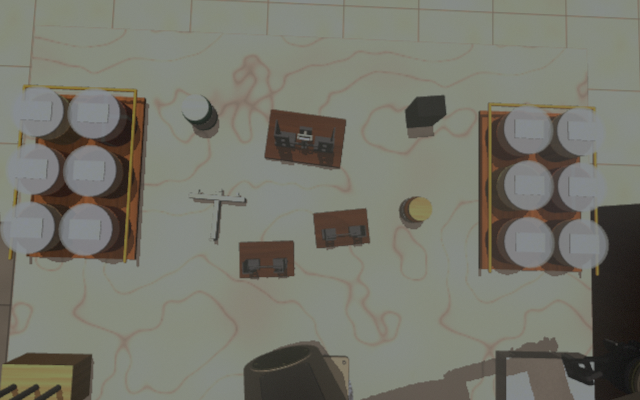

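The big stand is the middle one (base about 270–345, 110–168 in top view, at about x 633, y 24). The loose arm lies at top pixel (217, 200). I'll go to a view pose in front of the stand first.

{"method": "play_rows", "body": {"increments": [[1,[0,0,-15],0.103],[1,[0,0,-15],0.103],[1,[0,0,-15],0.103],[1,[0,0,-15],0.103],[1,[16,-38,0],0],[1,[16,-38,0],0],[1,[16,-38,0],0],[1,[16,-38,0],0],[1,[16,-38,0],0],[1,[16,-38,0],0],[1,[16,-38,0],0],[1,[16,-38,0],0]]}}

```text
time: 2.1
tool_pos: [349.8, -270.3, 259.1]
tcp_rot: [180.0, -0.0, -4.2]
ft_force: [1.2, -1.3, 0.1]
finger_gap: 85.7
grip_force: 0.0
```

{"method": "play_rows", "body": {"increments": [[1,[16,-38,0],0],[1,[16,-38,0],0],[1,[16,-38,0],0],[1,[16,-38,0],0],[1,[16,-38,0],0],[1,[16,-38,0],0],[1,[16,-38,0],0],[1,[0,0,0],0],[1,[0,0,0],0]]}}

```text
time: 2.85
tool_pos: [480.9, -12.7, 258.7]
tcp_rot: [-180.0, 0.0, -3.9]
ft_force: [-0.1, 0.1, -0.9]
finger_gap: 85.2
grip_force: 0.0
```

```bash
python3 - <<'E'
from h import *
s=sense(); print(s["time"],s["tool_pos"],s["tcp_rot"])
p=look("wrist",["slot_l","slot_r","stand"]); save(p,"w1.png")
print(p["world_from_camera"],p["intrinsics"])
p=look("top",["slot_l","slot_r","stand","claw_l","blade_mid","bar_top"])
E
```

```text
2.85 [480.8518704  -12.73415541 258.70125329] [-1.79994221e+02  2.79813825e-02 -3.92559753e+00]
wrist slot_l 0.97 [408.2 -50.3  75.5] [354. 222.]
wrist slot_l 0.87 [641.3  67.9 113.5] [212.  -2.]
wrist slot_l 0.83 [629.9 -26.4 110.5] [322.   5.]
wrist slot_r 0.97 [408.2 -50.3  75.5] [354. 222.]
wrist slot_r 0.87 [641.3  67.9 113.5] [212.  -2.]
wrist slot_r 0.83 [629.9 -26.4 110.5] [322.   5.]
wrist stand 0.91 [410.4 -82.2  -2.7] [371. 197.]
wrist stand 0.77 [ 3.258e+02  1.046e+02 -1.000e-01] [247. 259.]
wrist stand 0.66 [ 6.335e+02  2.240e+01 -5.000e-01] [280.  27.]
[[-6.84831426e-02 -9.47642399e-01 -3.11903740e-01  5.61007567e+02]
 [-9.97652040e-01  6.48361036e-02  2.20609928e-02 -1.88568171e+01]
 [-6.83308865e-04  3.12682209e-01 -9.49857552e-01  4.32601931e+02]
 [ 0.00000000e+00  0.00000000e+00  0.00000000e+00  1.00000000e+00]] [[325.01837551   0.         318.39037963]
 [  0.         325.01837551 195.33748296]
 [  0.           0.           1.        ]]
top slot_l 0.78 [627.7 -26.  112.3] [324. 146.]
top slot_l 0.71 [323.1 143.2  78.2] [250. 272.]
top slot_l 0.59 [408.9 -42.6  81.2] [328. 238.]
top slot_r 0.78 [627.7 -26.  112.3] [324. 146.]
top slot_r 0.71 [323.1 143.2  78.2] [250. 272.]
top slot_r 0.59 [408.9 -42.6  81.2] [328. 238.]
top stand 0.64 [ 4.12e+02 -8.32e+01 -1.00e-01] [342. 237.]
top stand 0.56 [323.2 110.9  -3. ] [266. 269.]
top stand 0.42 [519.8 287.4  20.4] [199. 190.]
top claw_l 0.62 [517.4 287.   18.5] [199. 191.]
top claw_l 0.6 [514.  187.5  15.9] [239. 194.]
top blade_mid 0.94 [455.1 242.1  20.5] [216. 216.]
top bar_top 0.62 [501.6 239.2  43.8] [216. 197.]
```

View pics/w1.png

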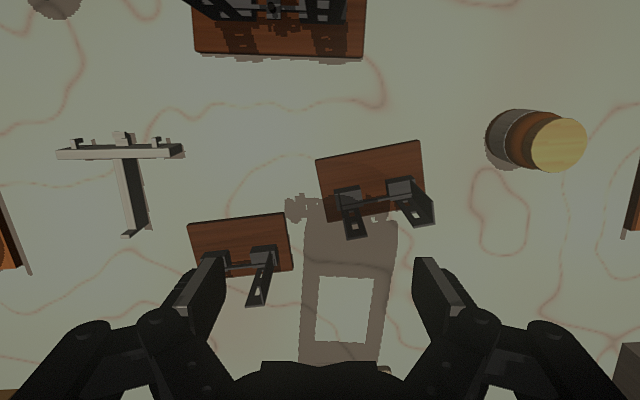

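The wrist view shows the target stand at the top edge (195–365, 0–58), two smaller look-alikes below, and the loose arm at left (55–185, 135–235). I'll move over the stand to measure it.

{"method": "play_rows", "body": {"increments": [[1,[31,-11,0],0],[1,[31,-11,0],0],[1,[31,-11,0],0],[1,[31,-11,0],0],[1,[0,0,0],0],[1,[0,0,0],0]]}}

```text
time: 3.9
tool_pos: [607.7, 20.1, 256.5]
tcp_rot: [180.0, 0.2, -4.2]
ft_force: [0.7, 0.5, -0.3]
finger_gap: 85.7
grip_force: 0.0
```

```bash
python3 - <<'E'
from h import *
s=sense(); print(s["time"],s["tool_pos"],s["tcp_rot"])
p=look("wrist",["slot_l","stand"]); save(p,"w2.png")
print(np.array(p["world_from_camera"]).round(3).tolist())
E
```

```text
3.9 [607.72466438  20.14364386 256.54807045] [179.99435631   0.21809615  -4.15657184]
wrist slot_l 0.92 [642.8  69.9 114.6] [264. 141.]
wrist slot_l 0.81 [631.9 -27.4 109.8] [364. 144.]
wrist slot_l 0.64 [408.8 -51.4  75.2] [384. 309.]
wrist stand 0.76 [410.2 -82.5  -1.1] [395. 275.]
wrist stand 0.67 [632.4  23.5   0.9] [314. 133.]
wrist stand 0.67 [327.9 105.2  -2.4] [278. 326.]
[[-0.073, -0.946, -0.315, 688.441], [-0.997, 0.069, 0.023, 13.66], [-0.0, 0.316, -0.949, 430.201], [0.0, 0.0, 0.0, 1.0]]
```

View pics/w2.png

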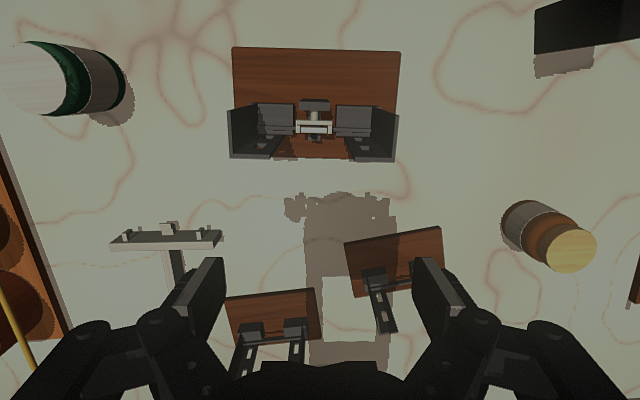

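The stand base shows with back corners near (232,47), (401,52); upright tops near row 158. I'll fit it.

```bash
cat >> h.py <<'E'
def ray(pic,uv,z):
    T=np.array(pic["world_from_camera"]);K=np.array(pic["intrinsics"])
    d=T[:3,:3]@np.linalg.inv(K)@np.r_[uv,1]; o=T[:3,3]; return o+d*(z-o[2])/d[2]
E
python3 - <<'E'
from h import *
p=snapshot("wrist"); c=p["color"].astype(int)
m=((c[:,:,0]-c[:,:,2]>25)&(c[:,:,0]>50)&(c[:,:,0]<150)).astype(np.uint8); m[175:]=0;m[:30]=0;m[:,:215]=0;m[:,415:]=0
def fit(pts):
    vx,vy,x,y=cv2.fitLine(np.array(pts,np.float32),cv2.DIST_HUBER,0,.01,.01).ravel(); return x,y,vx,vy
top=[(u,np.argmax(m[:,u])) for u in range(240,395,3)]
lf=[(np.argmax(m[v]),v) for v in range(55,95,2)]
rt=[(639-np.argmax(m[v,::-1]),v) for v in range(55,95,2)]
for n,pts in (("back",top),("left",lf),("right",rt)):
    P=np.array([ray(p,q,18)[:2] for q in pts]); x,y,vx,vy=fit(P)
    print(n,(x,y),np.degrees(np.arctan2(vy,vx)))
cr=c[90:175,215:415].astype(np.uint8); cr=np.clip(cr.astype(float)*2,0,255).astype(np.uint8)
cv2.imwrite("pics/w2c.png",cv2.resize(cr,None,fx=4,fy=4,interpolation=cv2.INTER_NEAREST)[:,:,::-1])
E
```

```text
back (np.float32(731.13196), np.float32(19.569965)) 84.22241
left (np.float32(715.67456), np.float32(122.92345)) 26.252424
right (np.float32(696.55585), np.float32(-81.36495)) -5.4083347
```

View pics/w2c.png

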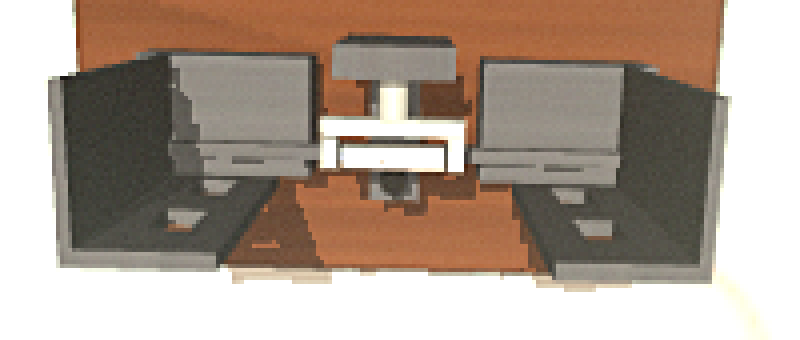

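```bash
python3 - <<'E'
from h import *
p=snapshot("wrist")
for n,u,v in (("Lout",60,267),("Lin",218,267),("Rin",552,281),("Rout",713,283)):
    print(n,ray(p,(215+u/4-.5,90+v/4-.5),168))
# slot bottom: left/right edges upper slot seen
for n,u,v in (("L",188,228),("R",597,238)): print(n,ray(p,(215+u/4-.5,90+v/4-.5),113))
P=np.array([632,23,168]);
E
```

```text
Lout [639.35305516  90.45884103 168.        ]
Lin [636.94863115  57.82850998 168.        ]
Rin [628.92365105 -11.01529906 168.        ]
Rout [626.04312496 -44.36419067 168.        ]
L [636.90601243  73.32837526 113.        ]
R [626.97523817 -27.56205648 113.        ]
```

{"method": "play_rows", "body": {"increments": [[1,[-22.5,-26.5,5],0],[1,[-22.5,-26.5,5],0],[1,[-22.5,-26.5,5],0],[1,[-22.5,-26.5,5],0],[1,[-22.5,-26.5,10],0],[1,[-22.5,-26.5,10],0],[1,[-22.5,-26.5,10],0],[1,[-22.5,-26.5,10],0],[1,[0,0,0],0],[1,[0,0,0],0]]}}

```text
time: 4.98
tool_pos: [441.9, 245.3, 199.2]
tcp_rot: [-180.0, -0.0, -4.0]
ft_force: [0.2, -0.3, 0.2]
finger_gap: 85.3
grip_force: 0.0
```

```bash
python3 - <<'E'
from h import *
s=sense(); print(s["time"],s["tool_pos"],s["tcp_rot"])
p=look("wrist",["blade_mid","bar_top","claw_l"]); save(p,"w3.png")
E
```

```text
4.9833 [441.86815803 245.27760681 199.16621633] [-1.79986514e+02 -3.44817176e-02 -4.01329861e+00]
wrist blade_mid 0.7 [460.8 238.6  18.1] [323. 147.]
wrist bar_top 0.95 [503.  241.6  34.9] [317. 109.]
wrist bar_top 0.53 [514.2 189.7  15. ] [366.  93.]
wrist claw_l 0.9 [516.8 190.4  18. ] [366.  90.]
wrist claw_l 0.59 [519.5 291.5  18.8] [269.  95.]
```

View pics/w3.png

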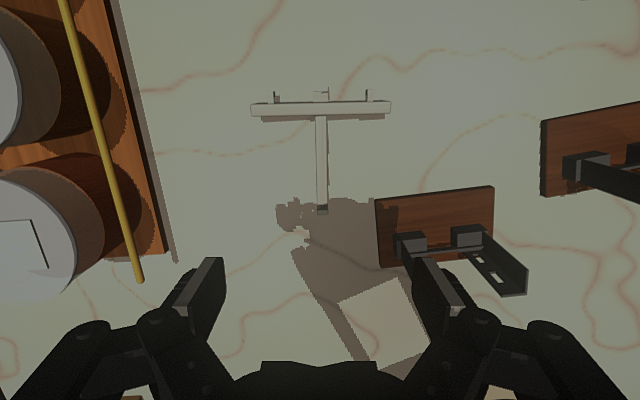

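The arm's bar spans (251,105)–(391,105) and the blade runs down col ~321 to (322,210). I'll fit its pose.

```bash
python3 - <<'E'
from h import *
p=snapshot("wrist"); c=p["color"].astype(int)
# blade top centre at rows; print profile
for v in (130,155,180): print(v, c[v,306:338].sum(1).tolist())
for u in (265,290,350,375): print(u, c[94:124,u].sum(1).tolist())
print(c[108,244:258].sum(1).tolist(), c[106,384:398].sum(1).tolist())
E
```

```text
130 [403, 402, 407, 407, 406, 410, 407, 310, 395, 407, 406, 402, 401, 397, 392, 396, 404, 409, 316, 265, 422, 407, 405, 406, 401, 403, 403, 406, 406, 406, 405, 406]
155 [407, 404, 406, 405, 402, 408, 407, 406, 325, 408, 405, 399, 398, 398, 391, 392, 401, 413, 356, 167, 266, 272, 425, 407, 404, 405, 404, 403, 406, 406, 405, 404]
180 [403, 405, 408, 404, 405, 402, 407, 408, 404, 353, 405, 398, 398, 394, 393, 391, 393, 401, 404, 313, 251, 271, 424, 411, 403, 400, 405, 404, 403, 405, 404, 401]
265 [401, 405, 404, 402, 405, 405, 404, 404, 404, 405, 416, 404, 152, 195, 398, 416, 403, 397, 396, 392, 393, 392, 392, 397, 386, 254, 269, 274, 274, 277]
290 [404, 404, 406, 403, 402, 403, 403, 403, 407, 410, 410, 195, 192, 387, 417, 404, 398, 396, 396, 399, 391, 395, 395, 399, 297, 210, 279, 274, 266, 290]
350 [401, 402, 402, 402, 406, 401, 405, 407, 407, 328, 159, 280, 415, 413, 402, 403, 401, 395, 397, 396, 400, 399, 364, 213, 270, 268, 260, 288, 424, 407]
375 [404, 405, 405, 403, 402, 403, 408, 417, 411, 134, 209, 413, 418, 404, 399, 400, 405, 397, 396, 395, 397, 394, 295, 265, 276, 276, 266, 292, 424, 408]
[404, 404, 404, 410, 391, 332, 360, 371, 374, 382, 391, 395, 394, 401] [415, 413, 414, 405, 311, 417, 408, 406, 405, 407, 408, 406, 406, 408]
```

```bash
python3 - <<'E'
from h import *
p=snapshot("wrist")
B=[ray(p,q,34)[:2] for q in ((318.7,130),(319.5,155),(320.3,180))]; print(B, np.degrees(np.arctan2(*(B[0]-B[2])[::-1])))
for es in (((265,118.6),(290,118.1),(350,116.4),(375,116)),((265,107.2),(290,106.5),(350,105),(375,104.2))):
    Q=np.array([ray(p,q,40)[:2] for q in es]); f=np.polyfit(Q[:,1],Q[:,0],1); print(f,-np.degrees(np.arctan(f[0])),np.polyval(f,240))
print(ray(p,(249,110),40),ray(p,(391.5,107),40))
E
```

```text
[array([484.09376225, 239.86900486]), array([458.01747621, 240.97413871]), array([430.64913021, 242.13403109])] -2.4267886960579315
[5.09111711e-02 4.85157579e+02] -2.9144789152886545 497.37625979804704
[4.92334299e-02 4.96732528e+02] -2.8185918561095256 508.54855137023753
[509.58884341 307.51746565  40.        ] [501.85649275 166.11827821  40.        ]
```

{"method": "play_rows", "body": {"increments": [[1,[3.5,0.7,30],-0.021],[1,[3.5,0.7,30],0],[1,[3.5,0.7,30],0],[1,[3.5,0.7,30],0],[1,[3.5,0.7,30],0],[1,[0,0,20],0],[1,[0,0,12],0],[1,[0,0,6],0],[1,[0,0,0],0]]}}

```text
time: 6.03
tool_pos: [460.2, 239.3, 10.0]
tcp_rot: [180.0, 0.1, -3.0]
ft_force: [-1.0, -0.5, -0.3]
finger_gap: 84.9
grip_force: 0.0
```

{"method": "play_rows", "body": {"increments": [[1,[0,-1,3],0],[-1,[0,0,0],0],[-1,[0,0,0],0],[-1,[0,0,0],0],[-1,[0,0,0],0],[-1,[0,0,0],0],[-1,[0,0,0],0],[-1,[0,0,0],0]], "force": 60}}

```text
time: 6.7
tool_pos: [460.7, 241.0, 8.0]
tcp_rot: [-180.0, -0.0, -3.0]
ft_force: [0.9, -0.6, 0.5]
finger_gap: 0.5
grip_force: 0.0
```

```bash
python3 - <<'E'
from h import *
p=look("wrist",["blade_mid","bar_top"]); save(p,"w4.png")
print(sense()["finger_gap"],sense()["grip_force"])
E
```

```text
wrist blade_mid 0.81 [462.5 240.   20.2] [319. 239.]
wrist bar_top 0.77 [505.8 241.4  35.2] [311. 169.]
0.1408418574043088 0.0
```

View pics/w4.png

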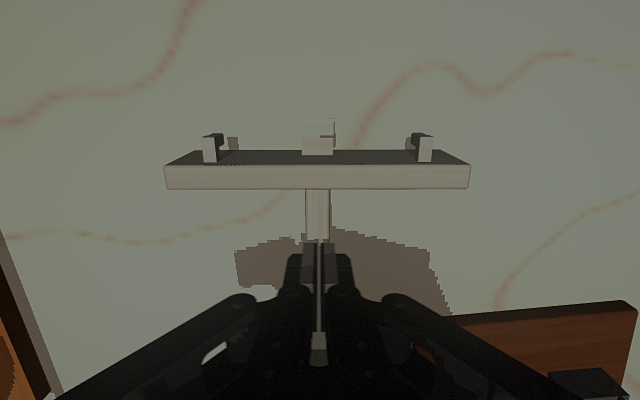

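```bash
python3 - <<'E'
from h import *
p=snapshot("wrist"); s=sense(); t=s["tool_pos"]; print(t,s["finger_gap"],s["grip_force"],s["joint_efforts"])
print(np.array(p["world_from_camera"]).round(3).tolist())
for z in (8,20,27,34,47,60): print(z,px(p,np.array([t[0],t[1],z])).round(1), px(p,np.array([t[0]+11,t[1]+6,z])).round(1))
cr=p["color"][180:380,240:400]; cr=np.clip(cr.astype(float)*2.5,0,255).astype(np.uint8)
cv2.imwrite("pics/w4c.png",cv2.resize(cr,None,fx=3,fy=3,interpolation=cv2.INTER_NEAREST)[:,:,::-1])
E
```

```text
[460.63117824 240.94290562   7.86220114] -0.043669266237584374 0.0 [ 5.38615161e-03 -4.90338922e+01 -4.38418078e+01  4.75940014e-04
  1.47158826e-03 -3.04601076e-05]
[[-0.052, -0.949, -0.312, 540.807], [-0.999, 0.049, 0.017, 236.16], [-0.001, 0.312, -0.95, 181.808], [0.0, 0.0, 0.0, 1.0]]
8 [317.5 233. ] [306.1 216. ]
20 [317.5 242.2] [305.3 224.3]
27 [317.4 248.1] [304.8 229.6]
34 [317.4 254.5] [304.2 235.4]
47 [317.3 267.9] [303.  247.5]
60 [317.2 283.7] [301.6 261.8]
```

View pics/w4c.png

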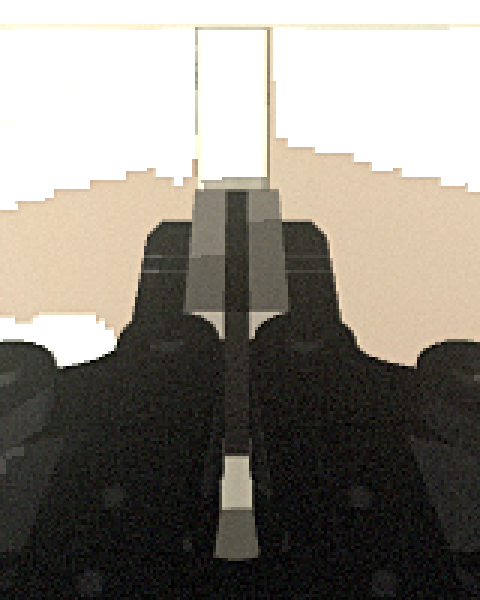

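The picture shows the closed fingertips (cols 304–334, row ~243) above the blade top, not around it. By the camera, the real finger ends sit about 32 mm behind the reported TCP. I'll reopen, go lower by feel and grip again.

{"method": "play_rows", "body": {"increments": [[0,[0,0,0],0],[0,[0,0,0],0],[0,[0,0,0],0],[0,[0,0,0],0],[0,[0,0,4],0],[0,[0,0,4],0],[0,[0,0,4],0],[0,[0,0,3],0],[0,[0,0,0],0]]}}

```text
time: 7.65
tool_pos: [459.8, 240.6, -8.3]
tcp_rot: [180.0, 0.1, -3.0]
ft_force: [0.3, -1.1, -0.1]
finger_gap: 42.6
grip_force: 0.0
```

The reported TCP is below the counter with no contact force, which confirms the offset.

{"method": "play_rows", "body": {"increments": [[0,[0,0,4],0],[0,[0,0,4],0],[0,[0,0,4],0],[0,[0,0,3],0],[0,[0,0,0],0]]}}

```text
time: 8.07
tool_pos: [460.0, 240.7, -23.1]
tcp_rot: [180.0, 0.1, -3.0]
ft_force: [0.2, 0.2, 0.2]
finger_gap: 42.8
grip_force: 0.0
```

{"method": "play_rows", "body": {"increments": [[-1,[0,0,0],0],[-1,[0,0,0],0],[-1,[0,0,0],0],[-1,[0,0,0],0],[-1,[0,0,0],0],[-1,[0,0,0],0]], "force": 60}}

```text
time: 8.57
tool_pos: [461.0, 241.1, -21.7]
tcp_rot: [-180.0, -0.0, -3.0]
ft_force: [-0.5, -1.1, 3.3]
finger_gap: 11.1
grip_force: 59.4
```

{"method": "play_rows", "body": {"increments": [[-1,[0,0,-5],0],[-1,[0,0,-20],0],[-1,[0,0,-25],0],[-1,[0,0,-25],0],[-1,[0,0,-20],0],[-1,[0,0,-11],0.047],[-1,[5,10,0],0],[-1,[10,20,0],0],[-1,[10,20,0],0],[-1,[10,20,0],0],[-1,[10,20,0],0],[-1,[10,20,0],0]]}}

```text
time: 9.57
tool_pos: [503.6, 124.3, 82.3]
tcp_rot: [180.0, 0.1, -5.6]
ft_force: [-0.2, 0.7, -3.9]
finger_gap: 11.1
grip_force: 58.8
```

{"method": "play_rows", "body": {"increments": [[-1,[10,20,0],0],[-1,[10,20,0],0],[-1,[10,20,0],0],[-1,[10,20,0],0],[-1,[5,10,0],0],[-1,[0,0,0],0],[-1,[0,0,0],0]]}}

```text
time: 10.15
tool_pos: [539.5, 31.5, 82.8]
tcp_rot: [-180.0, 0.1, -5.8]
ft_force: [-0.9, 0.8, -3.8]
finger_gap: 10.5
grip_force: 58.9
```

```bash
python3 - <<'E'
from h import *
s=sense(); print(s["time"],s["tool_pos"],s["tcp_rot"],s["ft_force"],s["wrist_torque"],s["finger_gap"])
p=look("wrist",["slot_l","blade_mid","bar_top","claw_l","strike"]); save(p,"w5.png")
q=look("top",["slot_l","bar_top","claw_l"])
q=look("scene",["slot_l","bar_top","claw_l","blade_mid"])
print(np.array(p["world_from_camera"]).round(3).tolist())
E
```

```text
10.15 [539.53198934  31.45822907  82.78489604] [-1.79991056e+02  1.20179600e-01 -5.75188081e+00] [-0.85232505  0.78913219 -3.84252293] [0.0313146  0.07025343 0.00214643] 10.497283285354493
wrist slot_l 0.96 [641.   69.1 114.4] [198.  44.]
wrist slot_l 0.84 [ 418.2 -119.4   81.7] [553. 372.]
wrist slot_l 0.76 [628.6 -27.3 108.6] [436.  53.]
wrist blade_mid 0.79 [539.7  31.9 125. ] [316. 271.]
wrist bar_top 0.57 [582.5  30.9 141.2] [307. 195.]
wrist claw_l 0.79 [591.3 -23.9 119.8] [435. 147.]
wrist claw_l 0.63 [599.6  73.9 120.1] [203. 150.]
wrist strike 0.67 [607.6  28.7 125.4] [307. 121.]
top slot_l 0.56 [328.4  78.7  78.4] [277. 270.]
top slot_l 0.51 [ 416.6 -116.2   78.3] [358. 236.]
scene slot_l 0.88 [636.4  76.7 116.9] [353. 218.]
scene slot_l 0.8 [624.6 -27.6 115.8] [309. 222.]
scene slot_l 0.73 [322.8 139.6  80.8] [345. 143.]
scene bar_top 0.65 [581.3  23.5 144.1] [326. 197.]
scene claw_l 0.9 [587.8 -21.9 123.4] [308. 208.]
scene claw_l 0.69 [599.   71.1 129.8] [347. 204.]
scene claw_l 0.47 [602.8  23.1 124.1] [328. 209.]
scene blade_mid 0.65 [534.3  35.7 125.4] [327. 188.]
[[-0.1, -0.945, -0.313, 619.749], [-0.995, 0.095, 0.032, 22.777], [-0.001, 0.314, -0.949, 256.553], [0.0, 0.0, 0.0, 1.0]]
```

View pics/w5.png

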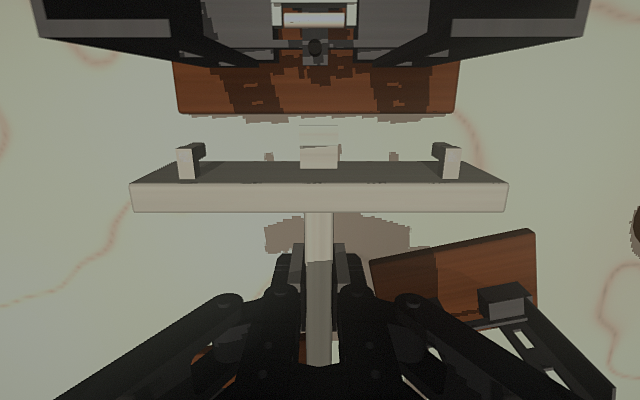

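The arm is held level; bar from (131,183) to (508,183), upright tops at (40,38) and (583,37). It's parallel to the stand and about 1.8 mm too far right. I'll correct that and advance to just before the slots.

{"method": "play_rows", "body": {"increments": [[-1,[0,-1.8,2],0],[-1,[6,0,0],0],[-1,[8,0,0],0],[-1,[8,0,0],0],[-1,[6,0,0],0],[-1,[0,0,0],0],[-1,[0,0,0],0]]}}

```text
time: 11.48
tool_pos: [568.8, 31.0, 81.8]
tcp_rot: [180.0, 0.0, -5.7]
ft_force: [0.0, 0.1, -3.9]
finger_gap: 11.0
grip_force: 58.9
```

```bash
python3 - <<'E'
from h import *
s=sense(); print(s["time"],s["tool_pos"],s["tcp_rot"],s["ft_force"])
p=look("wrist",["slot_l","claw_l"]); save(p,"w6.png")
cr=p["color"][20:260]; cr=np.clip(cr.astype(float)*2,0,255).astype(np.uint8)
cv2.imwrite("pics/w6c.png",cv2.resize(cr[:,80:560],(800,400),interpolation=cv2.INTER_CUBIC)[:,:,::-1])
print(np.array(p["world_from_camera"]).round(3).tolist())
E
```

```text
11.4833 [568.83885715  30.95414292  81.76883215] [ 1.79999156e+02  1.41075537e-02 -5.69272881e+00] [ 0.03264171  0.11454004 -3.90938809]
wrist slot_l 0.76 [639.6  69.6 111.7] [212. 122.]
wrist slot_l 0.75 [630.5 -26.2 110.3] [433. 121.]
wrist claw_l 0.7 [631.5  74.4 118. ] [200. 144.]
wrist claw_l 0.59 [622.1 -25.1 116.5] [435. 142.]
wrist claw_l 0.17 [633.3  21.3  -1.7] [322. 109.]
[[-0.099, -0.945, -0.311, 648.746], [-0.995, 0.094, 0.032, 22.361], [-0.001, 0.313, -0.95, 255.67], [0.0, 0.0, 0.0, 1.0]]
```

View pics/w6c.png

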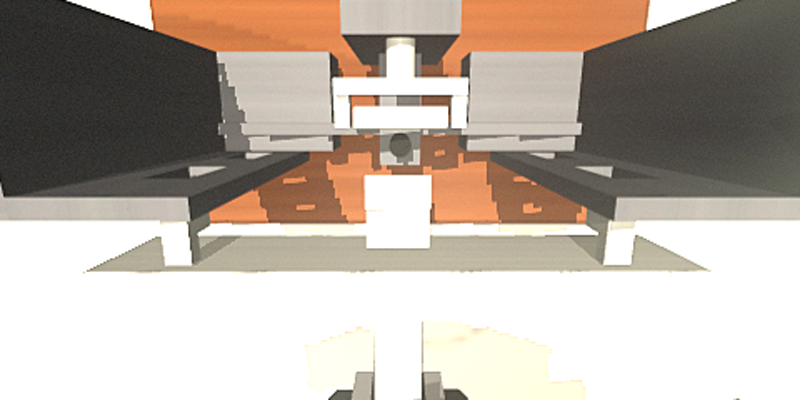

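Claws at crop (180,245) and (617,245) line up with the slots (190/612 nearer the camera), within about 0.4 mm. I'll insert gently.

{"method": "play_rows", "body": {"increments": [[-1,[2,0.4,0],0],[-1,[2,0,0],0],[-1,[2,0,0],0],[-1,[2,0,0],0],[-1,[0,0,0],0]]}}

```text
time: 12.05
tool_pos: [576.8, 29.8, 82.0]
tcp_rot: [-180.0, -0.0, -5.7]
ft_force: [0.7, 0.1, -2.8]
finger_gap: 10.7
grip_force: 58.9
```

{"method": "play_rows", "body": {"increments": [[-1,[1.5,0,0],0],[-1,[1.5,0,0],0],[-1,[1,0,0],0],[-1,[0,0,0],0]]}}

```text
time: 12.38
tool_pos: [580.6, 29.4, 81.9]
tcp_rot: [-180.0, -0.0, -5.7]
ft_force: [-0.1, 0.3, -3.3]
finger_gap: 11.0
grip_force: 58.9
```

```bash
python3 - <<'E'
from h import *
s=sense(); print(s["time"],s["tool_pos"],s["tcp_rot"],s["ft_force"],s["wrist_torque"])
p=look("wrist",["slot_l","claw_l"])
cr=p["color"][80:260]; cr=np.clip(cr.astype(float)*2.5,0,255).astype(np.uint8)
cv2.imwrite("pics/w7c.png",cv2.resize(cr[:,120:520],(800,360),interpolation=cv2.INTER_CUBIC)[:,:,::-1])
E
```

```text
12.3833 [580.55404403  29.44017628  81.92000282] [-1.79999214e+02 -9.47054695e-03 -5.68375857e+00] [-0.06834647  0.27010284 -3.32762275] [0.02464702 0.08096546 0.06277358]
wrist slot_l 0.75 [628.7 -27.5 109.4] [432. 151.]
wrist slot_l 0.6 [639.2  68.7 113.3] [216. 150.]
wrist claw_l 0.86 [633.2 -23.8 119.5] [431. 145.]
wrist claw_l 0.68 [641.4  74.4 121.2] [195. 150.]
```

View pics/w7c.png

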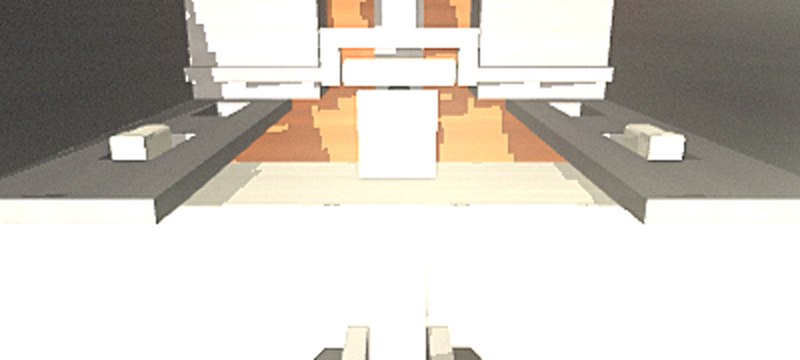

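Both claws show through their slots ((140,145) and (655,145) in the crop). I'll advance until the bar touches the plates.

{"method": "play_rows", "body": {"increments": [[-1,[1,0,0],0],[-1,[0.5,0,0],0],[-1,[0,0,0],0]]}}

```text
time: 12.78
tool_pos: [581.9, 29.3, 81.9]
tcp_rot: [180.0, -0.0, -5.7]
ft_force: [0.2, 0.5, -3.6]
finger_gap: 10.7
grip_force: 58.9
```

{"method": "play_rows", "body": {"increments": [[-1,[1,0,0],0],[-1,[0,0,0],0]]}}

```text
time: 12.95
tool_pos: [583.0, 29.2, 81.9]
tcp_rot: [180.0, -0.0, -5.7]
ft_force: [1.0, 0.3, -3.6]
finger_gap: 11.0
grip_force: 58.9
```

{"method": "play_rows", "body": {"increments": [[-1,[1,0,0],0],[-1,[0,0,0],0]]}}

```text
time: 13.12
tool_pos: [583.9, 29.1, 81.9]
tcp_rot: [-180.0, -0.0, -5.7]
ft_force: [0.0, 0.3, -4.6]
finger_gap: 10.7
grip_force: 58.9
```

{"method": "play_rows", "body": {"increments": [[-1,[1,0,0],0],[-1,[0,0,0],0]]}}

```text
time: 13.28
tool_pos: [584.6, 29.1, 81.7]
tcp_rot: [-180.0, 0.0, -5.7]
ft_force: [-0.6, 1.4, -3.6]
finger_gap: 10.6
grip_force: 59.0
```

{"method": "play_rows", "body": {"increments": [[-1,[0.7,0,0],0],[-1,[0,0,0],0]]}}

```text
time: 13.45
tool_pos: [584.6, 29.1, 81.6]
tcp_rot: [-180.0, 0.1, -5.7]
ft_force: [-5.6, 1.4, -0.3]
finger_gap: 10.6
grip_force: 59.4
```

{"method": "play_rows", "body": {"increments": [[-1,[-0.9,0,0],0],[-1,[0,0,2],0],[-1,[0,0,2],0],[-1,[0,0,2],0],[-1,[0,0,2],0],[-1,[0,0,0],0]]}}

```text
time: 13.95
tool_pos: [584.4, 29.0, 73.2]
tcp_rot: [180.0, 0.0, -5.7]
ft_force: [-0.1, -0.3, -4.6]
finger_gap: 10.9
grip_force: 58.9
```

{"method": "play_rows", "body": {"increments": [[-1,[0,0,1.5],0],[-1,[0,0,1.5],0],[-1,[0,0,0],0]]}}

```text
time: 14.2
tool_pos: [584.5, 29.0, 70.5]
tcp_rot: [180.0, 0.0, -5.7]
ft_force: [0.4, -0.1, -4.5]
finger_gap: 10.7
grip_force: 58.9
```

{"method": "play_rows", "body": {"increments": [[-1,[0,0,1.5],0],[-1,[0,0,1],0],[-1,[0,0,0],0]]}}

```text
time: 14.45
tool_pos: [584.5, 29.0, 68.2]
tcp_rot: [180.0, 0.0, -5.7]
ft_force: [-0.9, -0.9, -2.5]
finger_gap: 10.7
grip_force: 59.0
```

{"method": "play_rows", "body": {"increments": [[-1,[0,0,1],0],[-1,[0,0,1],0],[-1,[0,0,0],0]]}}

```text
time: 14.7
tool_pos: [584.5, 29.0, 66.3]
tcp_rot: [180.0, 0.0, -5.7]
ft_force: [-3.3, 0.4, -1.7]
finger_gap: 10.7
grip_force: 59.3
```

{"method": "play_rows", "body": {"increments": [[-1,[0,0,1],0],[-1,[0,0,0],0]]}}

```text
time: 14.87
tool_pos: [584.5, 29.0, 65.3]
tcp_rot: [180.0, 0.0, -5.7]
ft_force: [-3.5, 0.3, -1.0]
finger_gap: 10.9
grip_force: 59.3
```

{"method": "play_rows", "body": {"increments": [[-1,[0,0,1],0],[-1,[0,0,0],0]]}}

```text
time: 15.03
tool_pos: [584.5, 29.0, 64.2]
tcp_rot: [180.0, 0.0, -5.7]
ft_force: [-3.3, -0.4, -1.3]
finger_gap: 10.7
grip_force: 59.3
```

```bash
python3 - <<'E'
from h import *
s=sense(); print(s["time"],s["tool_pos"],s["tcp_rot"],s["ft_force"],s["wrist_torque"])
p=look("wrist",["slot_l","claw_l","bar_top"])
cr=p["color"][60:260]; cr=np.clip(cr.astype(float)*2,0,255).astype(np.uint8)
cv2.imwrite("pics/w8c.png",cv2.resize(cr[:,120:520],(800,400),interpolation=cv2.INTER_CUBIC)[:,:,::-1])
E
```

```text
15.0333 [584.46455722  29.00604754  64.21726018] [ 1.79996916e+02  1.50621277e-02 -5.68599568e+00] [-3.26401163 -0.43678116 -1.293351  ] [-0.02084797  0.45214734 -0.07094298]
wrist slot_l 0.96 [641.3  68.2 113. ] [204. 163.]
wrist slot_l 0.72 [632.7 -28.9 110.6] [450. 159.]
wrist claw_l 0.77 [637.3 -25.9 102.6] [436. 145.]
wrist bar_top 0.82 [632.1  26.8 123.1] [310. 182.]
```

View pics/w8c.png

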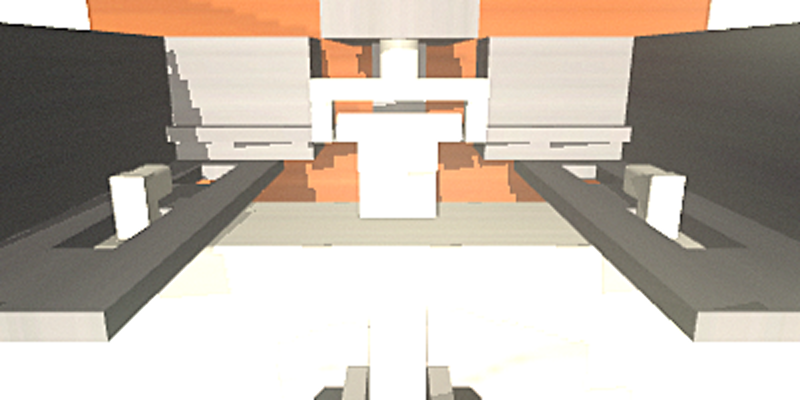

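Both teeth hang behind the plates at (140,200) and (660,200), and the strike meets the roller at (400,125). I'll keep lowering.

{"method": "play_rows", "body": {"increments": [[-1,[0,0,1],0],[-1,[0,0,1],0],[-1,[0,0,0],0]]}}

```text
time: 15.48
tool_pos: [584.6, 29.1, 62.7]
tcp_rot: [-180.0, -0.0, -5.7]
ft_force: [-5.7, 0.4, 2.2]
finger_gap: 11.2
grip_force: 59.9
```

{"method": "play_rows", "body": {"increments": [[-1,[0,0,1],0],[-1,[0,0,0.5],0],[-1,[0,0,0],0]]}}

```text
time: 15.73
tool_pos: [584.6, 29.1, 61.4]
tcp_rot: [180.0, -0.0, -5.7]
ft_force: [-6.4, -0.2, 5.1]
finger_gap: 11.0
grip_force: 60.2
```

Seated. I'll let go, rise, close the fingers and move over the bar.

{"method": "play_rows", "body": {"increments": [[0,[0,0,0],0],[0,[0,0,0],0],[0,[0,0,0],0],[0,[0,0,0],0],[0,[0,0,-15],0],[0,[0,0,-20],0],[0,[0,0,-15],0],[-1,[0,0,0],0],[-1,[0,0,0],0],[-1,[0,0,0],0],[-1,[0,0,0],0],[-1,[0,0,0],0]]}}

```text
time: 16.73
tool_pos: [583.7, 29.1, 109.4]
tcp_rot: [180.0, 0.1, -5.7]
ft_force: [-0.1, 0.1, -0.4]
finger_gap: -0.1
grip_force: 0.0
```

```bash
python3 - <<'E'
from h import *
s=sense(); print(s["time"],s["tool_pos"],s["tcp_rot"],s["ft_force"],s["finger_gap"])
p=look("wrist",["slot_l","claw_l","bar_top","blade_mid"]); print(np.array(p["world_from_camera"]).round(3).tolist())
cr=p["color"]; cr=np.clip(cr.astype(float)*1.8,0,255).astype(np.uint8)
cv2.imwrite("pics/w9c.png",cr[:,:,::-1])
E
```

```text
16.7333 [583.69166206  29.05473956 109.44617388] [ 1.79992262e+02  1.25825628e-01 -5.68679597e+00] [-0.07664575  0.1204712  -0.3698414 ] -0.08305752170363914
wrist slot_l 0.78 [639.2  67.5 112.4] [235. 146.]
wrist slot_l 0.68 [629.4 -29.7 111. ] [419. 146.]
wrist claw_l 0.91 [637.1 -27.4  99.4] [409. 129.]
wrist claw_l 0.62 [643.1  73.3 102.4] [227. 137.]
wrist bar_top 0.87 [624.3  29.  122.7] [310. 171.]
wrist bar_top 0.37 [636.4 -25.6  99.2] [405. 131.]
wrist blade_mid 0.69 [581.7  25.9  98.7] [323. 228.]
[[-0.099, -0.945, -0.313, 663.958], [-0.995, 0.094, 0.032, 20.5], [-0.0, 0.314, -0.949, 283.215], [0.0, 0.0, 0.0, 1.0]]
```

View pics/w9c.png

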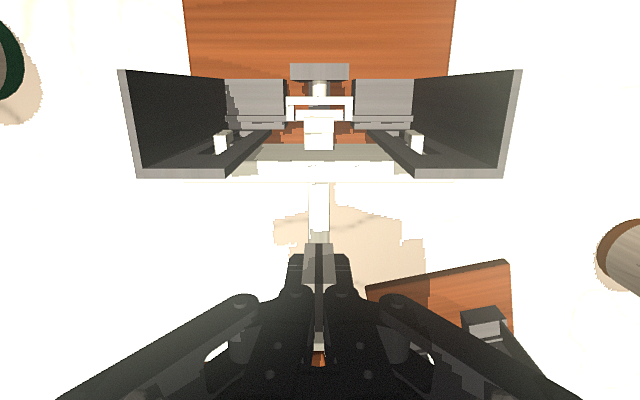

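The arm hangs in both slots, claws at (220,140) and (412,140), level, with the uprights clear of the tool. I have now viewed 13 pictures, more than the 10 allowed, so I'll view no more and go on with numbers only. I'll move over the bar.

{"method": "play_rows", "body": {"increments": [[-1,[9,0,0],0],[-1,[10,0,0],0],[-1,[10,0,0],0],[-1,[8,0,0],0],[-1,[0,0,3],0],[-1,[0,0,3],0],[-1,[0,0,2],0],[-1,[0,0,0],0]]}}

```text
time: 17.65
tool_pos: [620.3, 25.5, 101.7]
tcp_rot: [180.0, 0.1, -5.7]
ft_force: [0.4, -0.2, -0.8]
finger_gap: 0.1
grip_force: 0.0
```

{"method": "play_rows", "body": {"increments": [[-1,[0,0,1.5],0],[-1,[0,0,1.5],0],[-1,[0,0,0],0]]}}

```text
time: 17.9
tool_pos: [621.1, 25.4, 99.6]
tcp_rot: [180.0, 0.0, -5.7]
ft_force: [0.1, -0.5, -1.3]
finger_gap: -0.1
grip_force: 0.0
```

{"method": "play_rows", "body": {"increments": [[-1,[0,0,1.5],0],[-1,[0,0,1],0],[-1,[0,0,0],0]]}}

```text
time: 18.15
tool_pos: [621.3, 25.4, 97.1]
tcp_rot: [180.0, 0.0, -5.7]
ft_force: [0.2, 0.0, 0.4]
finger_gap: 0.2
grip_force: 0.0
```

{"method": "play_rows", "body": {"increments": [[-1,[0,0,1],0],[-1,[0,0,1],0],[-1,[0,0,0],0]]}}

```text
time: 18.4
tool_pos: [621.3, 25.4, 95.1]
tcp_rot: [180.0, 0.0, -5.7]
ft_force: [-0.8, -0.1, -0.5]
finger_gap: 0.1
grip_force: 0.0
```

{"method": "play_rows", "body": {"increments": [[-1,[0,0,1],0],[-1,[0,0,1],0],[-1,[0,0,0],0]]}}

```text
time: 18.65
tool_pos: [621.3, 25.4, 93.1]
tcp_rot: [180.0, 0.0, -5.7]
ft_force: [-0.8, -0.7, -0.1]
finger_gap: 0.1
grip_force: 0.0
```

{"method": "play_rows", "body": {"increments": [[-1,[0,0,1],0],[-1,[0,0,1],0],[-1,[0,0,0],0]]}}

```text
time: 18.9
tool_pos: [621.5, 25.4, 91.6]
tcp_rot: [-180.0, -0.0, -5.7]
ft_force: [-0.1, 0.7, 2.3]
finger_gap: 0.1
grip_force: 1.2
```

{"method": "play_rows", "body": {"increments": [[-1,[0,0,1],0],[-1,[0,0,1],0],[-1,[0,0,0],0]]}}

```text
time: 19.15
tool_pos: [621.6, 25.4, 89.7]
tcp_rot: [-180.0, -0.0, -5.7]
ft_force: [-1.3, 0.4, 3.7]
finger_gap: -0.1
grip_force: 2.3
```

{"method": "play_rows", "body": {"increments": [[-1,[0,0,1],0],[-1,[0,0,1],0],[-1,[0,0,0],0]]}}

```text
time: 19.4
tool_pos: [621.6, 25.4, 87.6]
tcp_rot: [-180.0, -0.0, -5.7]
ft_force: [-1.3, 0.1, 5.1]
finger_gap: 0.5
grip_force: 2.5
```

{"method": "play_rows", "body": {"increments": [[-1,[0,0,1],0],[-1,[0,0,0],0]]}}

```text
time: 19.57
tool_pos: [621.6, 25.4, 86.6]
tcp_rot: [-180.0, -0.0, -5.7]
ft_force: [-1.8, 0.7, 5.6]
finger_gap: 0.0
grip_force: 2.4
```

{"method": "play_rows", "body": {"increments": [[-1,[0,0,1],0],[-1,[0,0,0],0]]}}

```text
time: 19.73
tool_pos: [621.6, 25.4, 85.6]
tcp_rot: [-180.0, -0.0, -5.7]
ft_force: [-1.6, -0.3, 4.4]
finger_gap: 0.2
grip_force: 2.5
```

{"method": "play_rows", "body": {"increments": [[-1,[0,0,1],0],[-1,[0,0,0],0]]}}

```text
time: 19.9
tool_pos: [621.6, 25.4, 84.7]
tcp_rot: [-180.0, -0.0, -5.7]
ft_force: [-2.4, -0.1, 4.6]
finger_gap: 0.4
grip_force: 2.7
```

{"method": "play_rows", "body": {"increments": [[-1,[0,0,1],0],[-1,[0,0,0],0]]}}

```text
time: 20.07
tool_pos: [621.6, 25.4, 83.7]
tcp_rot: [-180.0, -0.0, -5.7]
ft_force: [-1.9, 0.0, 5.7]
finger_gap: -0.0
grip_force: 2.8
```

{"method": "play_rows", "body": {"increments": [[-1,[0,0,1],0],[-1,[0,0,0],0]]}}

```text
time: 20.23
tool_pos: [621.6, 25.4, 82.6]
tcp_rot: [180.0, -0.0, -5.7]
ft_force: [-2.0, -0.8, 4.8]
finger_gap: 0.1
grip_force: 2.4
```

{"method": "play_rows", "body": {"increments": [[-1,[0,0,1],0],[-1,[0,0,0],0]]}}

```text
time: 20.4
tool_pos: [621.6, 25.4, 81.4]
tcp_rot: [-180.0, -0.0, -5.7]
ft_force: [-0.8, 0.6, 1.4]
finger_gap: -0.2
grip_force: 0.9
```

{"method": "play_rows", "body": {"increments": [[-1,[0,0,1],0],[-1,[0,0,0],0]]}}

```text
time: 20.57
tool_pos: [621.6, 25.4, 80.7]
tcp_rot: [-180.0, -0.0, -5.7]
ft_force: [-2.2, -0.0, 7.0]
finger_gap: 0.0
grip_force: 3.7
```

{"method": "play_rows", "body": {"increments": [[-1,[0,0,1],0],[-1,[0,0,0],0]]}}

```text
time: 20.73
tool_pos: [621.7, 25.4, 80.2]
tcp_rot: [-180.0, -0.0, -5.7]
ft_force: [-4.9, -0.0, 10.8]
finger_gap: -0.1
grip_force: 5.0
```

{"method": "play_rows", "body": {"increments": [[-1,[0,0,0.7],0],[-1,[0,0,0],0]]}}

```text
time: 20.9
tool_pos: [621.8, 25.4, 80.0]
tcp_rot: [-180.0, -0.0, -5.7]
ft_force: [-5.7, 0.3, 12.2]
finger_gap: 0.2
grip_force: 6.1
```

{"method": "play_rows", "body": {"increments": [[-1,[0,0,0.4],0],[-1,[0,0,0],0]]}}

```text
time: 21.07
tool_pos: [621.8, 25.4, 79.8]
tcp_rot: [-180.0, -0.1, -5.7]
ft_force: [-6.3, 0.6, 13.7]
finger_gap: 0.1
grip_force: 6.8
```

{"method": "play_rows", "body": {"increments": [[-1,[0,0,0.4],0],[-1,[0,0,0],0]]}}

```text
time: 21.23
tool_pos: [621.8, 25.4, 79.6]
tcp_rot: [180.0, -0.1, -5.7]
ft_force: [-7.1, 0.1, 15.7]
finger_gap: 0.2
grip_force: 7.5
```

{"method": "play_rows", "body": {"increments": [[-1,[0,0,-2],0],[-1,[0,0,-4],0],[-1,[0,0,-10],0],[-1,[-5,0,-20],0],[-1,[-10,0,-20],0],[-1,[-10,0,-10],0],[-1,[0,0,0],0],[-1,[0,0,0],0]]}}

```text
time: 21.9
tool_pos: [597.0, 27.9, 144.7]
tcp_rot: [-180.0, -0.1, -5.7]
ft_force: [-0.7, -0.2, -0.2]
finger_gap: -0.1
grip_force: 0.0
```

```bash
python3 - <<'E'
from h import *
s=sense(); print(s["time"],s["tool_pos"],s["ft_force"])
for n in ("wrist","wrist","scene"):
    p=look(n,["slot_l","claw_l","bar_top","blade_mid"])
E
```

```text
21.9 [597.03213709  27.87473834 144.72800046] [-0.71238552 -0.15620459 -0.2159125 ]
wrist slot_l 0.83 [640.6  71.3  98.8] [248. 152.]
wrist slot_l 0.76 [629.4 -26.7 101. ] [393. 155.]
wrist slot_l 0.19 [645.2  73.1  93.6] [246. 145.]
wrist claw_l 0.92 [644.   73.3  92.6] [246. 146.]
wrist claw_l 0.86 [632.6 -28.   90. ] [391. 147.]
wrist bar_top 0.88 [623.1  28.  110.4] [314. 175.]
wrist bar_top 0.7 [650.9  24.3  93.5] [315. 129.]
wrist bar_top 0.67 [640.2  69.5 102.3] [250. 154.]
wrist blade_mid 0.57 [579.7  28.2  91.3] [320. 224.]
wrist blade_mid 0.52 [628.5 -24.8  97.3] [389. 156.]
wrist slot_l 0.87 [632.6 -25.6 104.3] [393. 150.]
wrist slot_l 0.8 [640.4  68.1  98.4] [252. 151.]
wrist slot_l 0.61 [ 417.2 -119.4   79.9] [495. 365.]
wrist claw_l 0.69 [643.2  76.8  92.1] [241. 147.]
wrist claw_l 0.59 [634.1 -25.4  88.2] [388. 144.]
wrist bar_top 0.91 [627.   25.1 112.6] [317. 169.]
wrist blade_mid 0.79 [584.6  30.1  90.3] [316. 217.]
scene slot_l 0.94 [ 417.3 -121.    82.7] [260. 177.]
scene slot_l 0.83 [629.1 -28.7 101.8] [309. 227.]
scene slot_l 0.76 [638.9  73.8 102.1] [351. 223.]
scene claw_l 0.97 [645.2  67.4  96. ] [349. 227.]
scene claw_l 0.88 [627.8 -25.3  94.6] [310. 228.]
scene bar_top 0.59 [621.1  21.8 112.6] [329. 218.]
scene bar_top 0.21 [629.2 -27.4  93.3] [309. 229.]
scene blade_mid 0.77 [576.8  34.1  92.4] [330. 210.]
```

The slots have stayed about 12 mm lower with nothing touching them. The claw tips are about 10 mm below the slots, and the bar and blade heights match a level arm, so I'm handing in.

```bash
python3 -c "
from bench import *
print(hand_in())"
```

```text
the job is handed in; nothing more can be done
None
```

The display arm is in both upper slots, locked and level by the final camera readings (uprights stayed down about 12 mm), pressed to 15.7 N, released and handed in; no verdict was returned, and I viewed 13 pictures, over the limit of 10.

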